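# Leak-check a cover seam with a hand probe

## Robot

A 7-joint arm with a two-finger parallel gripper is mounted at the origin on a cart in front of the work surface, level with it; the furniture and walls round the work are solid. World frame = base frame: x ahead of the robot, y to its left, z up, the work surface at z = 0. Lengths are in m, angles in degrees, forces in N, time in s.
With the tool pointing down it reaches from about 0.425 to 0.875 m from the base axis. Payload 4.7 kg.
Tool frame: the origin (TCP) lies between the finger pads; the fingertips stand env.finger_overhang ahead of it and the grasp point (between the pads) lies 5 mm behind it (env.finger_overhang is the distance from the TCP to the fingertips, in m); z points along the fingers, y is the line along which they close (so a half turn about z gives the same grasp; the last joint's range is limited). The gripper opens to 87 mm and grips with 3 to 60 N. Pads are 19 mm wide; open, the fingers measure 117 mm over their backs; the gripper's body (75 mm by 190 mm) begins 51 mm behind the grasp point.
Start: joints at [-74.593, 18.392, -4.016, 83.108, 1.295, 78.541, -3.26], TCP at [0.164, 0.629, 0.237] pointing down, gripper open.
Joint ranges: [-163.93, 163.93], [-17.29, 119.83], [-79.2, 71.16], [3.27, 140.29], [-89.18, 269.18], [5.43, 117.66], [-154.24, 154.24]. Speed limits (degrees/s): [147.25, 147.25, 180, 180, 180, 180, 180].

## Interface

Orientations are given as [roll, pitch, yaw] about the fixed x, y, z axes, in that order (R = Rz(yaw) Ry(pitch) Rx(roll)).
In Python, from cell import telemetry, eyes, env, models gives the robot as it stands. The module is installed in compiled form; this text tells all that it offers.
- The arm moves only by the tool drive_tool, never from a script. Its arguments are lists of equal length, an entry for each row: "angular": the turn, a rotation vector about the tool's x, y, z in rad, a list of three; "delta_pos": the shift along the tool's x, y, z in cm, a list of three; "gripper": the finger opening in cm, from 0 to 8.7. A call has 1 to 20 rows; each row shifts and turns the commanded pose from where the row before left it, along the tool's axes as they then stand; what a row does not reach is not made up. A row lasts 1/10 s, in which the tool goes at most 50 mm and 8.59 degrees, less where a joint would pass 70% of its speed; a pose out of reach is approached as far as the arm can. A call with a gripper value outside its range is refused whole. The fingers move at their own pace and stop on an object; "squeeze" is the grip in N (left out, the last holds). Time passes only in rows, so rows that do not move let the fingers close. It gives the time, the measured TCP pose, the force, the opening and the grip force at its end, in the units of the state.
- telemetry.get_obs(): the state, without advancing time (a new reading comes with each control period).
- eyes.read_camera(name): name is "scene" or "top" or "wrist"; returns a dict with "pixels" (420x560x3 uint8, red, green, blue), "mtx" (3x3 intrinsics, pixels), "origin" and "orientation" of the camera in the world. Camera axes: x right, y down, z forward; pixel columns grow to the right and rows downward; lengths in m; the calibration is good to about 2 mm. A picture is of the moment at which its call begins. There is no depth.
- env.sign_off(): hands the job in; it is judged then, once.
Trained networks look in a picture, given as the dict that the camera call returned (one of the last four; its "shot" number tells which), for a name from the list of things; names that differ only in an ending like _2 or _b are one class to them, and where a whole thing is asked for, a point or a joint stands for the part that bears it (a point fixed in the world has none). Each returns a list of dicts, best first, with "p" (0 to 1); they miss things now and then, are a little off and sometimes report something else, mostly with a low value. They report only what shows in the picture. A call takes as long as a camera call. They do not tell look-alikes from the thing itself.
- models.search_frame(picture, target): "centre" ([column, row] in pixels, amid what is visible of it).
- models.cut_out(picture, target): "pixels" (420x560 bool, what is visible of it) and "centre" ([column, row] in pixels, amid what is visible of it).
The state is a dict: "time_s": time; "qpos": joint angles; "joint_velocities": joint speeds; "effort": joint torques, N m; "tool_pos": TCP position; "tool_rot": TCP orientation; "force": force on the tool from outside, world axes, zero at the start; "wrist_torque": the same for the moment, N m; "grip_width": finger opening in m; "grasp_force": force on a finger pad.
Only numpy, scipy, OpenCV 4.12 (cv2) and the standard library are available. Lean on these libraries where they do the work, as an engineer would, in place of code of your own. Each camera call takes 0.05 s, during which the arm holds its last target. There are 200 camera calls.

## Task

Take the leak probe out of its stand and run its tip down inside the L-shaped seam between the housing's covers, slowly (about 3 cm a second) and without pressing hard, from the end beside the round plug round the corner to the other end, not lifting it out on the way. Then park the probe again as it was: push the stand's sprung jaw back with it, lower it in until it stands on the base, and let the jaw close on it. Do not disturb the glassware or the pen.

Things in the scene. Friction and masses are not known exactly. Their poses are not given: they have to be found in the camera images.
- probe: Pen-type leak probe, 175 mm long, 90 g, standing upright in the stand. White square body 22 x 22 mm from 24 to 175 mm above the tip; below it a steel cone, then a thin steel nose, 6 mm in diameter over the last 14 mm. Origin at the very tip, z up along the body; x, y square to the faces, at the start parallel to the stand's x, y.
- probe_top (a point): centre of the probe's upper end, 175 mm above its tip
- housing: Fixed grey instrument housing, 170 (x) x 130 (y) x 50 mm high, metal covers with 3 mm screw heads; origin at the centre of its underside, z up. The covers meet along one L-shaped open seam, a groove 12 mm wide, 8 mm deep with a dark seal strip at the bottom (42 mm, cover tops 50 mm above the worktop), straight from seam_start to seam_corner to seam_end and open through the sides at both ends.
- seam_start (a point): start of the seam's centre line, 12 mm in from the housing's -x side, at housing x = -73, y = +15 mm, at the height of the cover tops (the groove reaches 8 mm below it). Beside it, centred 28 mm towards +y, stands a round plug 34 mm across and 18 mm above the covers.
- seam_corner (a point): corner of the seam's centre line, at housing x = +30, y = +15 mm, at the height of the cover tops; 103 mm from seam_start, 68 mm from seam_end
- seam_end (a point): far end of the seam's centre line, 12 mm in from the housing's -y side, at housing x = +30, y = -53 mm, at the height of the cover tops
- stand: Fixed stand of the probe: base 140 x 70 x 12 mm, z up. Origin on the worktop under the parked probe, axes along the base. A U-shaped wall, 70 mm high, closed towards -x (inner face x = -11 mm, 12 mm thick), cheeks' inner faces at y = +-16 mm (to x = +17 mm); the sprung jaw closes it from +x. The parked probe stands upright on the base, square to the stand, between the -x wall and the jaw.
- stand_seat (a point): the point on the stand's base where the parked probe's tip stands, straight above the stand's origin (12 mm above the worktop)
- jaw (a joint): travel of the stand's sprung jaw along the stand's +x (m): 0 = closed, its face 8 mm from the -x wall (stand x = -3 mm); 0.014 with the probe parked; 0.030 = fully back. A damped spring closes it, 1.5 N at 0, 3 N at 0.014, 5 N at 0.030.
- jaw_top (a point): top edge of the jaw's probe-side face; moves with the jaw. The jaw is an upright metal plate 26 mm wide, 12 mm thick, its top 120 mm above the worktop, 50 mm higher than the wall: a probe held upright with its tip just above the wall can press it back sideways and then be lowered.
- pen: bystander: black pen lying on the worktop, 143 mm long; leave it alone
- flask: bystander: glass conical flask 104 mm high, 64 mm wide; leave it alone
- beaker: bystander: small glass beaker 60 mm high, 53 mm wide; leave it alone
- petri: bystander: lidded petri dish 62 mm wide, 15 mm high; leave it alone
Not all that is in view belongs to the job. Leave any orange or yellow look-alike of the probe alone.

How it is judged:
By the outcome, as a careful person would: the job done as asked, in the order asked, and still so for the second after the job is handed in, with the robot touching nothing.
It also fails if it takes over 64 s, if anything falls off the work surface, if the arm or the gripper's body presses on something with over 40 N, if the wrist force passes 120 N, or if a joint passes its speed limit or range.

## Working session

There is one attempt and no reset: what is moved stays moved. The work goes in short steps, Python scripts to look and compute and a tool call to move; the robot and the scene stay as the last step left them, time stands still between calls to the robot, and variables do not carry over. Pictures are saved under pics/ and viewed, at most 10 in all, crops included, and the job is handed in when it is done.

Besides the shell and the picture viewer there is one more tool, called after "Emit:" by a JSON object that holds its "fn" and its "kwargs". drive_tool: Moves the arm, as the interface text tells. Its arguments: {"type":"object","properties":{"angular":{"type":"array","items":{"type":"array","items":{"type":"number"}}},"delta_pos":{"type":"array","items":{"type":"array","items":{"type":"number"}}},"gripper":{"type":"array","items":{"type":"number"}},"squeeze":{"type":"number"}},"required":["angular","delta_pos","gripper"]}

```bash
mkdir -p pics; cat > h.py <<'E'
import numpy as np, cv2
from scipy.spatial.transform import Rotation as R
from cell import telemetry, eyes, env, models
def rot(o):
    o=np.array(o,float)
    return o if o.shape==(3,3) else (R.from_euler('xyz',o,degrees=True).as_matrix() if o.size==3 else R.from_quat(o).as_matrix())
def proj(c,P):
    P=np.atleast_2d(P); q=(P-np.array(c['origin']))@rot(c['orientation'])@np.array(c['mtx']).T
    return q[:,:2]/q[:,2:]
def ray(c,px,z):
    d=rot(c['orientation'])@np.linalg.inv(c['mtx'])@np.array([px[0],px[1],1.]); o=np.array(c['origin'])
    return o+d*(z-o[2])/d[2]
def save(c,n,crop=None,s=1):
    p=c['pixels'][:,:,::-1]
    if crop: p=p[crop[1]:crop[3],crop[0]:crop[2]]
    cv2.imwrite(f'pics/{n}.png',cv2.resize(p,None,fx=s,fy=s,interpolation=cv2.INTER_CUBIC))
E
python3 - <<'E'
from h import *
import pickle
o=telemetry.get_obs();print({k:np.round(v,3).tolist() for k,v in o.items()},env.finger_overhang)
cs={}
for n in ["scene","top","wrist"]:
    c=eyes.read_camera(n);cs[n]=c
    print(n,np.round(c['origin'],4),np.round(c['orientation'],3),np.round(c['mtx'],1).tolist(),c['shot'])
    if n!='wrist':
        for t in ["probe","probe_top","housing","stand","jaw","jaw_top","seam_start","seam_corner","seam_end","stand_seat","pen","flask","beaker","petri"]:
            try: print(n,t,[(np.round(d['centre']).tolist(),round(float(d['p']),2)) for d in models.search_frame(c,t)[:4]])
            except Exception as e: print(t,e)
pickle.dump(cs,open('c0.pkl','wb'))
cv2.imwrite('pics/st.png',cs['scene']['pixels'][:,:,::-1]);cv2.imwrite('pics/tp.png',cs['top']['pixels'][:,:,::-1])
E
```

```text
{'time_s': 0.0, 'qpos': [-74.594, 18.439, -4.017, 83.176, 1.294, 78.54, -3.26], 'joint_velocities': [-0.06, -0.049, 0.077, -0.111, -0.119, 0.156, -0.004], 'effort': [0.001, -49.129, -0.403, -31.252, -0.064, 0.044, 0.0], 'tool_pos': [0.164, 0.628, 0.235], 'tool_rot': [-179.891, 0.004, 165.404], 'force': [0.375, -0.168, -1.006], 'wrist_torque': [-0.012, 0.012, 0.03], 'grasp_force': 0.0, 'grip_width': 0.087} 0.014
scene [ 0.2018 -0.4883  0.823 ] [-137.98    -1.032  -44.664] [[477.3, 0.0, 272.7], [0.0, 477.3, 209.0], [0.0, 0.0, 1.0]] 1
scene probe [([291.0, 257.0], 0.89), ([309.0, 317.0], 0.77), ([338.0, 298.0], 0.75)]
scene probe_top [([310.0, 316.0], 0.82), ([288.0, 257.0], 0.77), ([335.0, 300.0], 0.7)]
scene housing [([186.0, 213.0], 0.87)]
scene stand [([292.0, 288.0], 0.92)]
scene jaw []
scene jaw_top [([295.0, 287.0], 0.73), ([299.0, 266.0], 0.64), ([186.0, 212.0], 0.24)]
scene seam_start [([184.0, 213.0], 0.57)]
scene seam_corner [([186.0, 212.0], 0.82), ([300.0, 268.0], 0.64)]
scene seam_end [([185.0, 215.0], 0.9), ([350.0, 252.0], 0.56)]
scene stand_seat [([296.0, 289.0], 0.94)]
[... 511 characters left out ...]
[([200.0, 254.0], 0.7)]
top stand [([321.0, 238.0], 0.77)]
top jaw [([261.0, 254.0], 0.73), ([324.0, 236.0], 0.42)]
top jaw_top [([324.0, 231.0], 0.67)]
top seam_start [([202.0, 257.0], 0.82)]
top seam_corner [([197.0, 254.0], 0.8), ([337.0, 244.0], 0.61)]
top seam_end [([198.0, 256.0], 0.69), ([284.0, 175.0], 0.49)]
top stand_seat [([321.0, 234.0], 0.9), ([220.0, 171.0], 0.4)]
top pen [([282.0, 174.0], 0.67), ([262.0, 256.0], 0.6)]
top flask [([220.0, 170.0], 0.87), ([201.0, 255.0], 0.68)]
top beaker [([282.0, 175.0], 0.72), ([262.0, 256.0], 0.49)]
top petri []
wrist [0.0866 0.6483 0.3854] [ 1.63031e+02 -7.00000e-03  7.53610e+01] [[321.9, 0.0, 282.0], [0.0, 321.9, 210.5], [0.0, 0.0, 1.0]] 3
```

View pics/st.png

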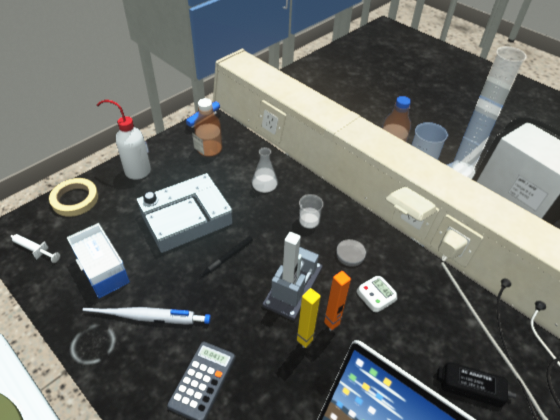

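View pics/tp.png

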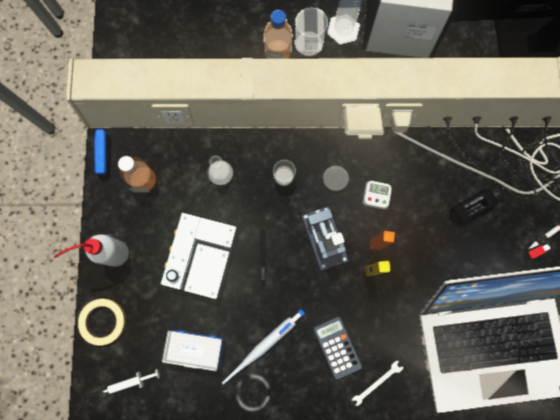

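The scene view shows the white probe in its stand at (291,257). The look-alikes are yellow at (309,317), orange at (338,298), and a white/blue pipette lying at (150,316). The housing is at (186,213) with its plug at (150,198). In the top view the stand is at (321,238), the housing at (200,254) and the plug at (172,276). I choose the white one, and will check it in a close crop.

```bash
python3 - <<'E'
from h import *
import pickle
cs=pickle.load(open('c0.pkl','rb'))
def cr(c,x,y,w,h,s):
    p=c['pixels'][y:y+h,x:x+w,::-1]; p=cv2.resize(p,None,fx=s,fy=s,interpolation=cv2.INTER_CUBIC)
    for i in range(0,w,10):
        cv2.putText(p,str(x+i),(i*s,8),0,.28,(0,255,255)); cv2.line(p,(i*s,8),(i*s,13),(0,255,255))
    for i in range(0,h,10):
        cv2.putText(p,str(y+i),(0,i*s+4),0,.28,(0,255,0)); cv2.line(p,(18,i*s),(24,i*s),(0,255,0))
    return p
a=np.hstack([cr(cs['top'],155,205,90,100,3*1),cr(cs['top'],298,200,60,75,4)[:300]])
b=np.hstack([cr(cs['scene'],130,170,110,85,3),cr(cs['scene'],260,228,62,85,3)])
W=max(a.shape[1],b.shape[1]); f=lambda p:np.pad(p,((0,0),(0,W-p.shape[1]),(0,0)))
o=np.vstack([f(a),f(b)]);print(o.shape)
cv2.imwrite('pics/crop.png',o)
E
```

```text
(555, 516, 3)
```

View pics/crop.png

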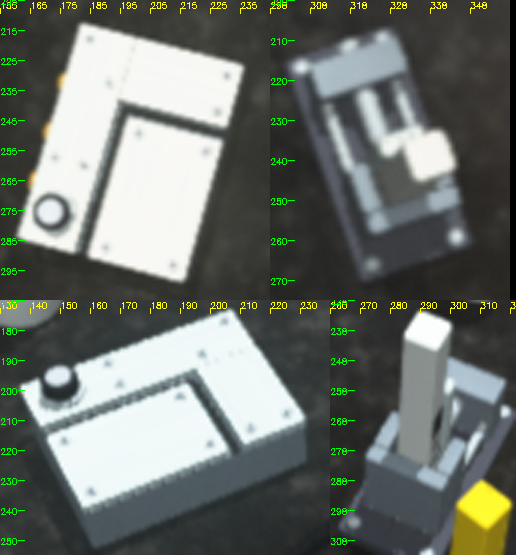

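```bash
cat > fit.py <<'E'
from h import *
from scipy.optimize import least_squares
def fit(obs,x0):
    # obs: list of (cam, local pts, px); x=(x,y,yaw)
    def f(x):
        M=R.from_euler('z',x[2]).as_matrix()
        return np.concatenate([(proj(c,np.array(l)@M.T+[x[0],x[1],0])-px).ravel() for c,l,px in obs])
    r=least_squares(f,x0,loss='soft_l1');return r.x,r.fun.reshape(-1,2)
E
python3 - <<'E'
from fit import *
import pickle
cs=pickle.load(open('c0.pkl','rb'));t,s=cs['top'],cs['scene']
L=np.array([[85,65,50],[85,-65,50],[-85,-65,50],[-85,65,50],[-85,15,50],[30,-65,50],[30,15,46]])/1e3
pt=[[181.7,212.7],[236,227.3],[216,299.3],[160.7,284.3],[182.3,288.3],[230,248.7],[194.7,239.7]]
ps=[[207,173],[231.7,208.7],[157.7,239],[137.3,200],[145,213.3],[208.7,219.7],[195.3,196]]
for o in ([(t,L,pt)],[(s,L,ps)],[(t,L,pt),(s,L,ps)]):
    x,r=fit(o,[.4,.15,-.2]);print('housing',np.round(x[:2],4),np.degrees(x[2]).round(2),np.abs(r).max().round(2))
bp=[[302.5,216.2],[329.8,208],[348.2,260.2],[321.2,270.2]]
P=np.array([ray(t,p,.012) for p in bp]);print(P.round(4),[np.linalg.norm(P[i]-P[i-1]).round(4) for i in range(4)])
u=P[0]+P[1]-P[2]-P[3];print('stand yaw',np.degrees(np.arctan2(u[1],u[0])),'centre',P.mean(0))
print('ptop',ray(t,[338,238.8],.187),ray(s,[262+(430-331)/3,228+ (330-300)/3],.187))
print(ray(s,[260+(428-330)/3,228+30/3],.187))
E
```

```text
housing [0.5697 0.1429] -14.57 1.54
housing [0.5716 0.1418] -14.88 1.27
housing [0.5709 0.1424] -14.69 1.81
[[ 0.6657 -0.0983  0.012 ]
 [ 0.6856 -0.1642  0.012 ]
 [ 0.56   -0.2051  0.012 ]
 [ 0.5366 -0.1409  0.012 ]] [np.float64(0.136), np.float64(0.0689), np.float64(0.1321), np.float64(0.0684)]
stand yaw 18.165381653408886 centre [ 0.61198595 -0.15210393  0.012     ]
ptop [ 0.58931848 -0.15916671  0.187     ] [ 0.59360708 -0.16229286  0.187     ]
[ 0.59073835 -0.15953784  0.187     ]
```

The crop confirms the choice. The white square probe sits in the stand's U with its top at top-view (338,239) and scene (292,238). The housing's seam shows clearly, with its corner at top-view (195,240). I now turn and lift towards the stand, gripping across the stand's x.

Emit:
{"fn": "drive_tool", "kwargs": {"angular": [[0, 0, 0.1426], [0, 0, 0.1426], [0, 0, 0.1426], [0, 0, 0.1426], [0, 0, 0.1426], [0, 0, 0.1426], [0, 0, 0.1426]], "delta_pos": [[0, 0, -1], [0, 0, -1], [0, 0, -1], [0, 0, -1], [0, 0, -1], [0, 0, -1], [0, 0, -1]], "gripper": [8.7, 8.7, 8.7, 8.7, 8.7, 8.7, 8.7], "squeeze": 45}}

```text
time_s: 2.25
tool_pos: [0.1638, 0.629, 0.307]
tool_rot: [180.0, -0.0, 107.9]
force: [-0.0, 0.8, -0.9]
grip_width: 0.0872
grasp_force: 0.0
```

```bash
cat >> h.py <<'E'
def go(*tg):
    o=telemetry.get_obs(); p=np.array(o['tool_pos']); M=rot(o['tool_rot'])
    print('t',o['time_s'],'tcp',p.round(4),np.round(o['tool_rot'],2),'F',np.round(o['force'],1),'w',round(float(o['grip_width']),4),round(float(o['grasp_force']),1))
    for t in tg:
        t=np.array(t); print('cm', (M.T@(t-p)*100).round(2)); p=t
E
python3 -c "
from h import *
go([.40,.20,.30],[.56,-.15,.29])"
```

```text
t 2.25 tcp [0.1638 0.629  0.307 ] [ 1.8000e+02 -1.0000e-02  1.0787e+02] F [-0.   0.8 -0.9] w 0.0872 0.0
cm [-48.08   9.31   0.7 ]
cm [-38.22   4.49   1.  ]
```

Emit:
{"fn": "drive_tool", "kwargs": {"angular": [[0, 0, 0], [0, 0, 0], [0, 0, 0], [0, 0, 0], [0, 0, 0], [0, 0, 0], [0, 0, 0], [0, 0, 0], [0, 0, 0], [0, 0, 0], [0, 0, 0], [0, 0, 0], [0, 0, 0], [0, 0, 0], [0, 0, 0], [0, 0, 0], [0, 0, 0], [0, 0, 0], [0, 0, 0], [0, 0, 0]], "delta_pos": [[-4.37, 0.85, 0], [-4.37, 0.85, 0], [-4.37, 0.85, 0], [-4.37, 0.85, 0], [-4.37, 0.85, 0], [-4.37, 0.85, 0], [-4.37, 0.85, 0], [-4.37, 0.85, 0], [-4.37, 0.85, 0], [-4.37, 0.85, 0], [-4.37, 0.85, 0], [-4.2, 0.5, 0.1], [-4.2, 0.5, 0.1], [-4.2, 0.5, 0.1], [-4.2, 0.5, 0.1], [-4.2, 0.5, 0.1], [-4.2, 0.5, 0.1], [-4.2, 0.5, 0.1], [-4.2, 0.5, 0.1], [-4.2, 0.5, 0.1]], "gripper": [8.7, 8.7, 8.7, 8.7, 8.7, 8.7, 8.7, 8.7, 8.7, 8.7, 8.7, 8.7, 8.7, 8.7, 8.7, 8.7, 8.7, 8.7, 8.7, 8.7]}}

```text
time_s: 4.25
tool_pos: [0.5645, -0.1446, 0.298]
tool_rot: [179.9, -0.0, 108.3]
force: [0.2, 0.1, 0.6]
grip_width: 0.0871
grasp_force: 0.0
```

```bash
python3 - <<'E'
from h import *
import pickle
c=eyes.read_camera('wrist');pickle.dump(c,open('w1.pkl','wb'));save(c,'w1')
go([.59,-.16,.29])
print(c['origin'],c['orientation'])
print(proj(c,[[.59,-.16,.187],[.59,-.16,.012]]))
for n in ('probe_top','probe'):
  for d in models.cut_out(c,n)[:2]:print(n,d['centre'],d['p'])
E
```

```text
t 4.3 tcp [ 0.5652 -0.1527  0.2969] [-179.92    0.47  107.81] F [-0.3 -3.9  0.3] w 0.087 0.0
cm [-1.45  2.14  0.7 ]
[ 0.53947179 -0.06943846  0.44688584] [ 1.63059515e+02 -1.21974913e-01  1.82314002e+01]
[[304.06152089 235.54774496]
 [295.49352972 189.31252476]]
probe_top [162.3, 251.4] 0.97
probe_top [336.9, 323.1] 0.9
probe [302.3, 220.2] 0.81
probe [340.4, 319.8] 0.75
```

View pics/w1.png

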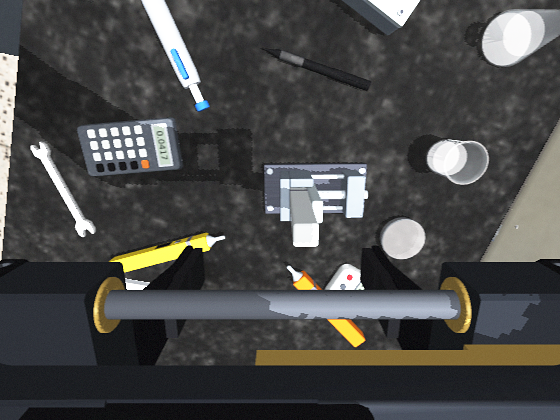

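The wrist view shows the white probe's top face at about (305,235), within 1–2 px of where (0.590,-0.160) projects. The stand's base is level in the image, so its yaw is about 18.2°. The yellow and orange look-alikes now lie clear of it at (165,250) and (330,310); they seem to have toppled by themselves. I go down above the probe.

Emit:
{"fn": "drive_tool", "kwargs": {"angular": [[0, 0, 0], [0, 0, 0], [0, 0, 0], [0, 0, 0], [0, 0, 0]], "delta_pos": [[-1, 1.5, 2], [-0.5, 0.7, 2], [0, 0, 2], [0, 0, 0], [0, 0, 0]], "gripper": [8.7, 8.7, 8.7, 8.7, 8.7]}}

```text
time_s: 4.9
tool_pos: [0.5893, -0.1495, 0.238]
tool_rot: [180.0, -0.1, 108.3]
force: [-0.5, -0.2, 0.3]
grip_width: 0.0868
grasp_force: 0.0
```

```bash
python3 - <<'E'
from h import *
import pickle
c=eyes.read_camera('wrist');pickle.dump(c,open('w2.pkl','wb'));s=eyes.read_camera('scene')
go([.591,-.1597,.148])
print(proj(c,[.591,-.1597,.187]),c['orientation'])
M=R.from_euler('z',18.2,degrees=True).as_matrix()
q=np.array([[x,y,.175] for x,y in ((-.011,-.011),(.011,-.011),(.011,.011),(-.011,.011))]);q[:,2]=.187
P=q@M.T+[.591,-.1597,0]; pp=proj(c,P); print(pp.round(1))
v=c['pixels'][:,:,::-1].copy(); cv2.polylines(v,[np.round(pp*16).astype(int)],True,(0,0,255),1,0,4)
x,y=pp.mean(0).astype(int); x0,y0=x-60,y-75
a=cv2.resize(v[y0:y0+110,x0:x0+130],None,fx=4,fy=4,interpolation=cv2.INTER_CUBIC)[:420]
b=s['pixels'][190:350,240:400,::-1]; b=cv2.resize(b,None,fx=1.7,fy=1.7)
o=np.zeros((420,520+272,3),np.uint8);o[:,:520]=a;o[:272,520:]=b
print(x0,y0);cv2.imwrite('pics/w2.png',o)
E
```

```text
t 5.0 tcp [ 0.5899 -0.1503  0.2391] [1.7987e+02 1.0000e-02 1.0826e+02] F [-0.5 -0.1 -0. ] w 0.0871 0.0
cm [-0.93 -0.21  9.11]
[[279.45672913 250.96102134]] [ 1.63107583e+02 -5.69729068e-02  1.82530392e+01]
[[263.4 265.7]
 [295.5 265.7]
 [296.  235.7]
 [262.9 235.7]]
219 175
```

View pics/w2.png

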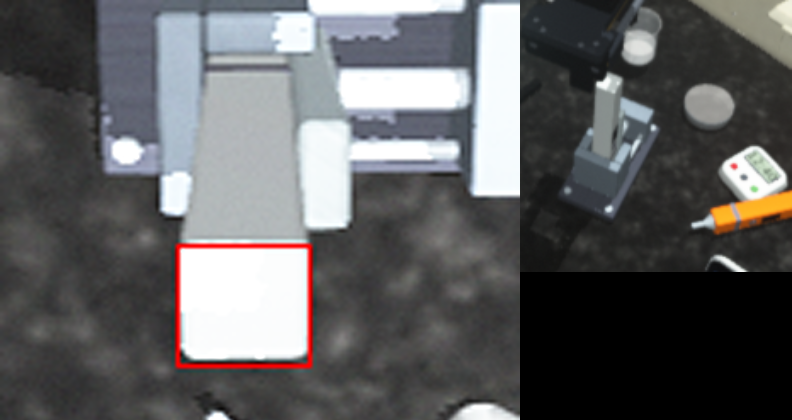

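The projected box (red) sits on the probe's top face to within 1 px; the jaw is to its right at crop (325,175). The scene inset shows the orange one lying clear. I descend and close lightly first.

Emit:
{"fn": "drive_tool", "kwargs": {"angular": [[0, 0, 0], [0, 0, 0], [0, 0, 0], [0, 0, 0], [0, 0, 0], [0, 0, 0], [0, 0, 0], [0, 0, 0], [0, 0, 0], [0, 0, 0], [0, 0, 0], [0, 0, 0], [0, 0, 0], [0, 0, 0], [0, 0, 0]], "delta_pos": [[-0.5, -0.1, 2], [-0.4, -0.1, 2], [0, 0, 2], [0, 0, 2], [0, 0, 1.1], [0, 0, 0], [0, 0, 0], [0, 0, 0], [0, 0, 0], [0, 0, 0], [0, 0, 0], [0, 0, 0], [0, 0, 0], [0, 0, 0], [0, 0, 0]], "gripper": [8.7, 8.7, 8.7, 8.7, 8.7, 8.7, 4, 2.6, 2.4, 2.2, 2, 1.8, 1.8, 1.8, 1.8], "squeeze": 4}}

```text
time_s: 6.5
tool_pos: [0.5903, -0.1599, 0.1465]
tool_rot: [180.0, -0.0, 108.2]
force: [1.6, -0.3, 0.7]
grip_width: 0.0235
grasp_force: 0.9
```

```bash
python3 -c "
from h import *
go()"
```

```text
t 6.5 tcp [ 0.5903 -0.1599  0.1465] [180.    -0.   108.21] F [ 1.6 -0.3  0.7] w 0.0235 0.9
```

Emit:
{"fn": "drive_tool", "kwargs": {"angular": [[0, 0, 0], [0, 0, 0], [0, 0, 0], [0, 0, 0], [0, 0, 0]], "delta_pos": [[0, 0.05, 0], [0, 0, 0], [0, 0, 0], [0, 0, 0], [0, 0, 0]], "gripper": [1.8, 1.8, 1.8, 1.8, 1.8], "squeeze": 15}}

```text
time_s: 7.0
tool_pos: [0.591, -0.1597, 0.1466]
tool_rot: [180.0, 0.0, 108.2]
force: [1.4, 0.2, -0.2]
grip_width: 0.0218
grasp_force: 15.0
```

Emit:
{"fn": "drive_tool", "kwargs": {"angular": [[0, 0, 0], [0, 0, 0], [0, 0, 0], [0, 0, 0], [0, 0, 0]], "delta_pos": [[0, 0, 0], [0, 0, 0], [0, 0, 0], [0, 0, 0], [0, 0, 0]], "gripper": [1.5, 1.5, 1.5, 1.5, 1.5], "squeeze": 45}}

```text
time_s: 7.5
tool_pos: [0.591, -0.1597, 0.1466]
tool_rot: [180.0, 0.0, 108.2]
force: [2.2, 0.6, -0.1]
grip_width: 0.0215
grasp_force: 45.0
```

```bash
python3 -c "
from h import *
go()"
```

```text
t 7.5 tcp [ 0.591  -0.1597  0.1466] [1.7996e+02 1.0000e-02 1.0822e+02] F [ 2.2  0.6 -0.1] w 0.0215 45.0
```

Emit:
{"fn": "drive_tool", "kwargs": {"angular": [[0, 0, 0], [0, 0, 0], [0, 0, 0], [0, 0, 0], [0, 0, 0], [0, 0, 0], [0, 0, 0], [0, 0, 0], [0, 0, 0], [0, 0, 0], [0, 0, 0], [0, 0, 0], [0, 0, 0], [0, 0, 0], [0, 0, 0], [0, 0, 0]], "delta_pos": [[0, 0, -0.5], [0, 0, -1], [0, 0, -1], [0, 0, -1], [0, 0, -1], [0, 0, -1], [0, 0, -1], [0, 0, -1], [0, 0, -1], [0, 0, -1], [0, 0, -1], [0, 0, -1], [0, 0, -1], [0, 0, -1], [0, 0, 0], [0, 0, 0]], "gripper": [1.5, 1.5, 1.5, 1.5, 1.5, 1.5, 1.5, 1.5, 1.5, 1.5, 1.5, 1.5, 1.5, 1.5, 1.5, 1.5]}}

```text
time_s: 9.1
tool_pos: [0.591, -0.1597, 0.2818]
tool_rot: [180.0, 0.0, 108.2]
force: [0.4, 0.3, -1.2]
grip_width: 0.0216
grasp_force: 45.0
```

```bash
python3 - <<'E'
from h import *
import pickle
s=eyes.read_camera('scene');t=eyes.read_camera('top')
M=R.from_euler('z',-14.7,degrees=True).as_matrix();H=np.array([.571,.1424,0])
f=lambda x,y,z=0:M@np.array([x,y,z])+H
print([f(*p).round(4) for p in ((-.073,.015),(.03,.015),(.03,-.053))])
a=f(-.073,.015)+[0,0,.0446+.1346+.06]; go(a)
p=np.array(telemetry.get_obs()['tool_pos']);q=p-[0,0,.1346]
for c,n in ((s,'scene'),(t,'top')):
    print(n,'pred tip,top',proj(c,[q,q+[0,0,.175]]).round(1).tolist(),[(np.round(d['centre']).tolist(),round(d['p'],2)) for d in models.search_frame(c,'probe')])
u=proj(s,q)[0].astype(int)
save(s,'s3',(u[0]-60,u[1]-110,u[0]+60,u[1]+70),3);print(u)
E
```

```text
[array([0.5042, 0.1754, 0.    ]), array([0.6038, 0.1493, 0.    ]), array([0.5866, 0.0835, 0.    ])]
t 9.2 tcp [ 0.5905 -0.1596  0.281 ] [-1.7996e+02 -3.0000e-02  1.0821e+02] F [ 0.8  0.2 -1.3] w 0.0218 45.0
cm [34.52  2.27  4.2 ]
scene pred tip,top [[291.5, 252.4], [297.0, 181.9]] [([292.0, 394.0], 0.76), ([388.0, 314.0], 0.67), ([293.0, 232.0], 0.65)]
top pred tip,top [[335.7, 240.6], [348.1, 228.6]] [([402.0, 323.0], 0.95)]
[291 252]
```

View pics/s3.png

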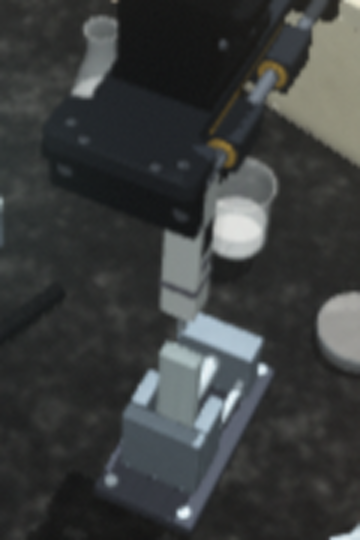

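The crop shows the probe held upright, its nose at about (180,325) in the crop, above the closed stand jaw, as predicted. Next I turn it square to the housing and go over seam_start.

Emit:
{"fn": "drive_tool", "kwargs": {"angular": [[0, 0, 0.115], [0, 0, 0.115], [0, 0, 0.115], [0, 0, 0.115], [0, 0, 0.115], [0, 0, 0], [0, 0, 0], [0, 0, 0], [0, 0, 0], [0, 0, 0], [0, 0, 0], [0, 0, 0], [0, 0, 0], [0, 0, 0], [0, 0, 0], [0, 0, 0], [0, 0, 0]], "delta_pos": [[0, 0, 0], [0, 0, 0], [0, 0, 0], [0, 0, 0], [0, 0, 0], [2, -1.1, 0], [3.5, -2, 0], [3.9, -2.15, 0], [3.9, -2.15, 0], [3.9, -2.15, 0], [3.9, -2.15, 0], [3.5, -2, 0], [3.5, -2, 0], [2.1, -1.15, 0], [0, 0, 2], [0, 0, 2], [0, 0, 0]], "gripper": [1.5, 1.5, 1.5, 1.5, 1.5, 1.5, 1.5, 1.5, 1.5, 1.5, 1.5, 1.5, 1.5, 1.5, 1.5, 1.5, 1.5]}}

```text
time_s: 11.0
tool_pos: [0.5027, 0.1747, 0.239]
tool_rot: [-179.8, 0.2, 75.3]
force: [-0.1, 0.3, -0.1]
grip_width: 0.022
grasp_force: 45.0
```

```bash
python3 - <<'E'
from h import *
import pickle
c=eyes.read_camera('wrist');pickle.dump(c,open('w4.pkl','wb'))
go([.5042,.1754,.241])
p=np.array(telemetry.get_obs()['tool_pos']);q=p-[0,0,.1346]
M=R.from_euler('z',-14.7,degrees=True).as_matrix();H=np.array([.571,.1424,0])
v=c['pixels'][:,:,::-1].copy()
s=3;v=cv2.resize(v,None,fx=s,fy=s,interpolation=cv2.INTER_CUBIC)
def dr(pts,col,cl):
    pp=proj(c,np.array(pts)@M.T+H);cv2.polylines(v,[np.round((pp+.5)*s*16-8).astype(int)],cl,col,1,0,4)
dr([[.085,.065,.05],[.085,-.065,.05],[-.085,-.065,.05],[-.085,.065,.05]],(0,0,255),True)
dr([[-.085,.021,.05],[.036,.021,.05],[.036,-.065,.05]],(0,255,0),False)
dr([[-.085,.009,.05],[.024,.009,.05],[.024,-.065,.05]],(0,255,0),False)
print(proj(c,[q,q+[0,0,.03]]))
cr=proj(c,np.array([[.085,.065,.05],[.085,-.065,.05],[-.085,-.065,.05],[-.085,.065,.05]])@M.T+H);print(cr)
x0,y0=np.clip(cr.min(0)-12,0,999).astype(int);x1,y1=(cr.max(0)+12).astype(int)
o=v[y0*s:y1*s,x0*s:x1*s];print(x0,y0,o.shape);o=o[:600,:800];cv2.imwrite('pics/w4.png',o)
E
```

```text
t 11.05 tcp [0.5037 0.1747 0.2405] [-1.799e+02  1.200e-01  7.525e+01] F [ 0.2  0.2 -0.7] w 0.0219 45.0
cm [ 0.08  0.03 -0.05]
[[282.77746052 202.93692114]
 [282.76018826 212.90211445]]
[[436.95490535 140.464363  ]
 [420.97095239 256.13788859]
 [272.64131089 256.09162874]
 [271.43385371 140.59416591]]
259 128 (420, 567, 3)
```

View pics/w4.png

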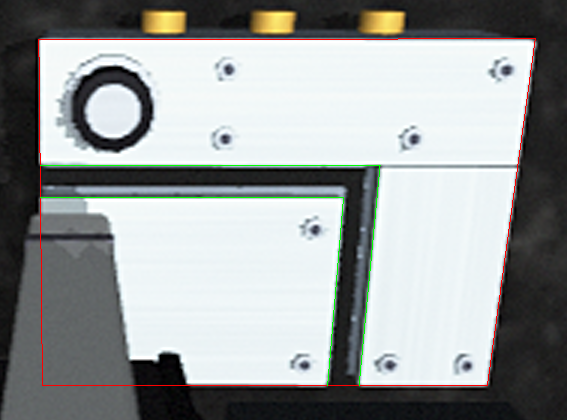

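The overlay matches the housing (red) and groove (green) edges to within 1 px. The probe body is on the left at (75,300) with its tip hidden behind it. I lower it to just above the covers and check the tip from the scene camera.

Emit:
{"fn": "drive_tool", "kwargs": {"angular": [[0, 0, 0], [0, 0, 0], [0, 0, 0], [0, 0, 0], [0, 0, 0]], "delta_pos": [[0, -0.3, 1.2], [0, 0, 1.5], [0, 0, 1.5], [0, 0, 0.6], [0, 0, 0]], "gripper": [1.5, 1.5, 1.5, 1.5, 1.5]}}

```text
time_s: 11.55
tool_pos: [0.501, 0.1755, 0.1922]
tool_rot: [-179.9, 0.1, 75.2]
force: [0.1, -0.7, -0.1]
grip_width: 0.0219
grasp_force: 45.0
```

```bash
python3 - <<'E'
from h import *
s=eyes.read_camera('scene');t=eyes.read_camera('top')
go([.5013,.1751,.1792])
p=np.array(telemetry.get_obs()['tool_pos']);q=p-[0,0,.1346]
M=R.from_euler('z',-14.7,degrees=True).as_matrix();H=np.array([.571,.1424,0])
k=5
def im(c,mark):
    v=cv2.resize(c['pixels'][:,:,::-1],None,fx=k,fy=k,interpolation=cv2.INTER_CUBIC)
    for pts,col in (([[-.085,.021,.05],[.036,.021,.05],[.036,-.065,.05]],(0,200,0)),([[-.085,.009,.05],[.024,.009,.05],[.024,-.065,.05]],(0,200,0))):
        pp=proj(c,np.array(pts)@M.T+H);cv2.polylines(v,[np.round((pp+.5)*k*16-8).astype(int)],False,col,1,0,4)
    u=proj(c,q)[0];uu=np.round((u+.5)*k).astype(int)
    if mark: cv2.drawMarker(v,tuple(uu.tolist()),(0,0,255),0,12,1)
    return v[max(uu[1]-250,0):uu[1]+200,max(uu[0]-190,0):uu[0]+200]
print(proj(s,q),proj(t,q))
a,b=im(s,1),im(t,1);h=min(a.shape[0],b.shape[0]);cv2.imwrite('pics/s5.png',np.hstack([a[:h],b[:h]]))
E
```

```text
t 11.65 tcp [0.5019 0.1758 0.1937] [179.98   0.    75.25] F [-0.5 -0.4 -0.3] w 0.0215 45.0
cm [-0.09 -0.04  1.45]
[[147.84077114 209.25991035]] [[182.66058749 284.5664902 ]]
```

View pics/s5.png

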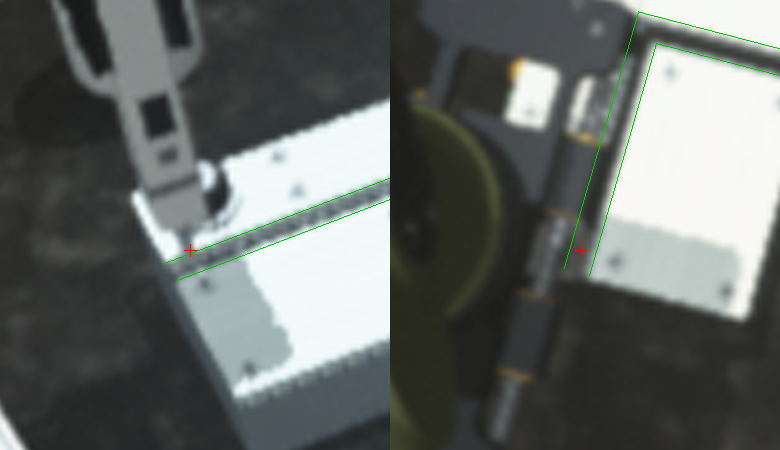

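The left inset shows the nose end at about (187,247), on the predicted mark at (190,250), and the groove band lies between the green lines. I lower it into the seam.

Emit:
{"fn": "drive_tool", "kwargs": {"angular": [[0, 0, 0], [0, 0, 0], [0, 0, 0], [0, 0, 0], [0, 0, 0], [0, 0, 0]], "delta_pos": [[-0.1, 0, 0.3], [0, 0, 0.4], [0, 0, 0.4], [0, 0, 0.35], [0, 0, 0], [0, 0, 0]], "gripper": [1.5, 1.5, 1.5, 1.5, 1.5, 1.5]}}

```text
time_s: 12.25
tool_pos: [0.5014, 0.1749, 0.179]
tool_rot: [-180.0, 0.0, 75.3]
force: [0.5, -0.3, -0.9]
grip_width: 0.0215
grasp_force: 45.0
```

```bash
cat >> h.py <<'E'
def hs():
    M=R.from_euler('z',-14.7,degrees=True).as_matrix();o=telemetry.get_obs()
    q=np.array(o['tool_pos'])+rot(o['tool_rot'])@[0,0,.1346]
    print('tip in housing mm',((q-[.571,.1424,0])@M*1e3).round(1))
E
python3 -c "
from h import *
go();hs()"
```

```text
t 12.25 tcp [0.5014 0.1749 0.179 ] [-1.800e+02  1.000e-02  7.527e+01] F [ 0.5 -0.3 -0.9] w 0.0215 45.0
tip in housing mm [-75.6  13.8  44.4]
```

Emit:
{"fn": "drive_tool", "kwargs": {"angular": [[0, 0, 0], [0, 0, 0], [0, 0, 0], [0, 0, 0], [0, 0, 0], [0, 0, 0], [0, 0, 0], [0, 0, 0], [0, 0, 0], [0, 0, 0], [0, 0, 0], [0, 0, 0], [0, 0, 0], [0, 0, 0], [0, 0, 0], [0, 0, 0], [0, 0, 0], [0, 0, 0], [0, 0, 0], [0, 0, 0]], "delta_pos": [[0, 0.3, 0], [0, 0.3, 0], [0, 0.3, 0], [0, 0.3, 0], [0, 0.3, 0], [0, 0.3, 0], [0, 0.3, 0], [0, 0.3, 0], [0, 0.3, 0], [0, 0.3, 0], [0, 0.3, 0], [0, 0.3, 0], [0.02, 0.3, 0], [0.02, 0.3, 0], [0.02, 0.3, 0.01], [0.02, 0.3, 0.01], [0.02, 0.3, 0.01], [0.02, 0.3, 0.01], [0, 0.3, 0.01], [0, 0.3, 0]], "gripper": [1.5, 1.5, 1.5, 1.5, 1.5, 1.5, 1.5, 1.5, 1.5, 1.5, 1.5, 1.5, 1.5, 1.5, 1.5, 1.5, 1.5, 1.5, 1.5, 1.5]}}

```text
time_s: 14.25
tool_pos: [0.56, 0.1608, 0.1785]
tool_rot: [180.0, -0.0, 75.3]
force: [-0.4, -0.2, -0.6]
grip_width: 0.0215
grasp_force: 45.0
```

```bash
python3 -c "
from h import *
go();hs()"
```

```text
t 14.25 tcp [0.56   0.1608 0.1785] [180.    -0.    75.27] F [-0.4 -0.2 -0.6] w 0.0215 45.0
tip in housing mm [-15.3  15.   43.9]
```

Emit:
{"fn": "drive_tool", "kwargs": {"angular": [[0, 0, 0], [0, 0, 0], [0, 0, 0], [0, 0, 0], [0, 0, 0], [0, 0, 0], [0, 0, 0], [0, 0, 0], [0, 0, 0], [0, 0, 0], [0, 0, 0], [0, 0, 0], [0, 0, 0], [0, 0, 0], [0, 0, 0], [0, 0, 0], [0, 0, 0]], "delta_pos": [[0, 0.3, 0], [0, 0.3, 0], [0, 0.3, 0], [0, 0.3, 0], [0, 0.3, 0], [0, 0.3, 0], [0, 0.3, 0], [0, 0.3, 0], [0, 0.3, 0], [0, 0.3, 0], [0, 0.3, 0], [0, 0.3, 0], [0, 0.3, 0], [0, 0.3, 0], [0, 0.25, 0], [0, 0.08, 0], [0, 0, 0]], "gripper": [1.5, 1.5, 1.5, 1.5, 1.5, 1.5, 1.5, 1.5, 1.5, 1.5, 1.5, 1.5, 1.5, 1.5, 1.5, 1.5, 1.5]}}

```text
time_s: 15.95
tool_pos: [0.6037, 0.1492, 0.1786]
tool_rot: [180.0, 0.0, 75.3]
force: [1.1, 0.4, -0.7]
grip_width: 0.0221
grasp_force: 45.0
```

```bash
python3 -c "
from h import *
go();hs()"
```

```text
t 15.95 tcp [0.6037 0.1492 0.1786] [180.     0.    75.25] F [ 1.1  0.4 -0.7] w 0.0221 45.0
tip in housing mm [29.9 14.8 44. ]
```

Emit:
{"fn": "drive_tool", "kwargs": {"angular": [[0, 0, 0], [0, 0, 0], [0, 0, 0], [0, 0, 0], [0, 0, 0], [0, 0, 0], [0, 0, 0], [0, 0, 0], [0, 0, 0], [0, 0, 0], [0, 0, 0], [0, 0, 0], [0, 0, 0], [0, 0, 0], [0, 0, 0], [0, 0, 0], [0, 0, 0], [0, 0, 0], [0, 0, 0], [0, 0, 0]], "delta_pos": [[-0.15, 0, 0], [-0.3, 0, 0], [-0.3, 0, 0], [-0.3, 0, 0], [-0.3, 0, 0], [-0.3, 0, 0], [-0.3, 0, 0], [-0.3, 0, 0], [-0.3, 0, 0], [-0.3, 0, 0], [-0.3, 0, 0], [-0.3, 0, 0], [-0.3, 0, 0], [-0.3, 0, 0], [-0.3, 0, 0], [-0.3, 0, 0], [-0.3, 0, 0], [-0.3, 0, 0], [-0.3, 0, 0], [-0.3, 0, 0]], "gripper": [1.5, 1.5, 1.5, 1.5, 1.5, 1.5, 1.5, 1.5, 1.5, 1.5, 1.5, 1.5, 1.5, 1.5, 1.5, 1.5, 1.5, 1.5, 1.5, 1.5]}}

```text
time_s: 17.95
tool_pos: [0.5886, 0.0925, 0.1786]
tool_rot: [180.0, -0.0, 75.3]
force: [-0.5, -0.5, -1.0]
grip_width: 0.0214
grasp_force: 45.0
```

```bash
python3 -c "
from h import *
go();hs()"
```

```text
t 17.95 tcp [0.5886 0.0925 0.1786] [180.    -0.    75.26] F [-0.5 -0.5 -1. ] w 0.0214 45.0
tip in housing mm [ 29.7 -43.8  44. ]
```

Emit:
{"fn": "drive_tool", "kwargs": {"angular": [[0, 0, 0], [0, 0, 0], [0, 0, 0], [0, 0, 0], [0, 0, 0], [0, 0, 0]], "delta_pos": [[-0.3, 0, 0], [-0.3, 0, 0], [-0.3, 0, 0], [-0.3, 0, 0], [0, 0, 0], [0, 0, 0]], "gripper": [1.5, 1.5, 1.5, 1.5, 1.5, 1.5]}}

```text
time_s: 18.55
tool_pos: [0.5857, 0.0812, 0.1786]
tool_rot: [180.0, -0.0, 75.3]
force: [-0.1, 0.6, -0.5]
grip_width: 0.0215
grasp_force: 45.0
```

```bash
python3 -c "
from h import *
go();hs()"
```

```text
t 18.55 tcp [0.5857 0.0812 0.1786] [ 1.7999e+02 -2.0000e-02  7.5260e+01] F [-0.1  0.6 -0.5] w 0.0215 45.0
tip in housing mm [ 29.7 -55.5  44. ]
```

Emit:
{"fn": "drive_tool", "kwargs": {"angular": [[0, 0, 0], [0, 0, 0], [0, 0, 0], [0, 0, 0], [0, 0, 0], [0, 0, 0], [0, 0, -0.115], [0, 0, -0.115], [0, 0, -0.115], [0, 0, -0.115], [0, 0, -0.115], [0, 0, 0], [0, 0, 0], [0, 0, 0], [0, 0, 0], [0, 0, 0], [0, 0, 0], [0, 0, 0], [0, 0, 0], [0, 0, 0]], "delta_pos": [[0, 0, -0.5], [0, 0, -1.5], [0, 0, -2], [0, 0, -2.3], [0, 0, -2.3], [0, 0, -1.7], [0, 0, 0], [0, 0, 0], [0, 0, 0], [0, 0, 0], [0, 0, 0], [-2, -0.9, 0], [-3.5, -1.5, 0], [-4, -1.8, 0], [-4, -1.8, 0], [-4, -1.7, 0], [-3.5, -1.4, 0], [-2.05, -0.9, 0], [0, 0, 0], [0, 0, 0]], "gripper": [1.5, 1.5, 1.5, 1.5, 1.5, 1.5, 1.5, 1.5, 1.5, 1.5, 1.5, 1.5, 1.5, 1.5, 1.5, 1.5, 1.5, 1.5, 1.5, 1.5]}}

```text
time_s: 20.55
tool_pos: [0.5629, -0.1693, 0.2826]
tool_rot: [179.9, -0.0, 108.1]
force: [0.4, 0.8, -1.4]
grip_width: 0.0217
grasp_force: 45.0
```

```bash
python3 -c "
from h import *
go([.5625,-.1691,.2146],[.592,-.1594,.2146])"
```

```text
t 20.55 tcp [ 0.5629 -0.1693  0.2826] [179.92  -0.   108.15] F [ 0.4  0.8 -1.4] w 0.0217 45.0
cm [ 0.03 -0.04  6.8 ]
cm [0.   3.11 0.  ]
```

Emit:
{"fn": "drive_tool", "kwargs": {"angular": [[0, 0, 0], [0, 0, 0], [0, 0, 0], [0, 0, 0], [0, 0, 0], [0, 0, 0], [0, 0, 0], [0, 0, 0], [0, 0, 0], [0, 0, 0], [0, 0, 0], [0, 0, 0], [0, 0, 0], [0, 0, 0], [0, 0, 0], [0, 0, 0], [0, 0, 0]], "delta_pos": [[0.03, 0, 1.5], [0, 0, 2], [0, 0, 2], [0, 0, 1.3], [0, 0, 0], [0, 0.4, 0], [0, 0.5, 0], [0, 0.4, 0], [0, 0.3, 0], [0, 0.3, 0], [0, 0.3, 0], [0, 0.3, 0], [0, 0.3, 0], [0, 0.3, 0], [0, 0.05, 0], [0, 0, 0], [0, 0, 0]], "gripper": [1.5, 1.5, 1.5, 1.5, 1.5, 1.5, 1.5, 1.5, 1.5, 1.5, 1.5, 1.5, 1.5, 1.5, 1.5, 1.5, 1.5]}}

```text
time_s: 22.25
tool_pos: [0.5924, -0.1592, 0.2135]
tool_rot: [-180.0, 0.0, 108.2]
force: [-2.1, -0.7, 0.2]
grip_width: 0.0217
grasp_force: 45.0
```

```bash
python3 - <<'E'
from h import *
go([.592,-.1594,.1466])
c=eyes.read_camera('wrist');s=eyes.read_camera('scene')
a=cv2.resize(c['pixels'][100:300,190:400,::-1],None,fx=2,fy=2,interpolation=2)
b=cv2.resize(s['pixels'][200:330,240:340,::-1],None,fx=3.08,fy=3.08,interpolation=2)[:400]
cv2.imwrite('pics/s6.png',np.hstack([a,b]))
E
```

```text
t 22.25 tcp [ 0.5924 -0.1592  0.2135] [-1.7999e+02  1.0000e-02  1.0819e+02] F [-2.1 -0.7  0.2] w 0.0217 45.0
cm [-0.01 -0.04  6.69]
```

View pics/s6.png

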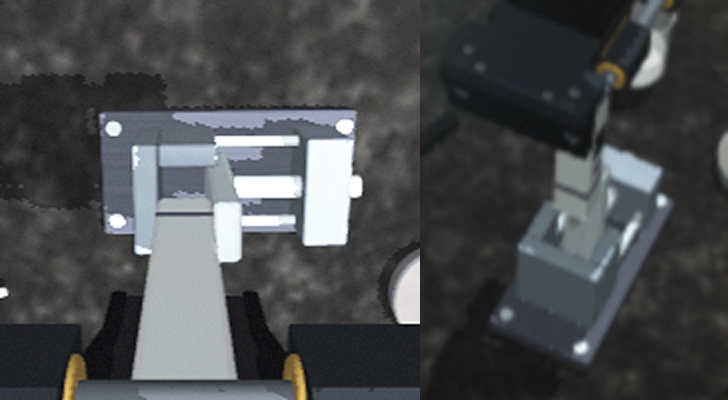

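The left inset shows the probe at (187,215) between the wall and the jaw (225,215), which it has pushed back. I lower it.

Emit:
{"fn": "drive_tool", "kwargs": {"angular": [[0, 0, 0], [0, 0, 0], [0, 0, 0], [0, 0, 0], [0, 0, 0], [0, 0, 0], [0, 0, 0], [0, 0, 0], [0, 0, 0], [0, 0, 0], [0, 0, 0], [0, 0, 0]], "delta_pos": [[0, 0, 0.5], [0, 0, 0.7], [0, 0, 0.8], [0, 0, 0.8], [0, 0, 0.8], [0, 0, 0.8], [0, 0, 0.8], [0, 0, 0.6], [0, 0, 0.4], [0, 0, 0.3], [0, 0, 0.1], [0, 0, 0]], "gripper": [1.5, 1.5, 1.5, 1.5, 1.5, 1.5, 1.5, 1.5, 1.5, 1.5, 1.5, 1.5]}}

```text
time_s: 23.55
tool_pos: [0.5923, -0.159, 0.1473]
tool_rot: [-180.0, -0.0, 108.2]
force: [-2.9, -1.7, -1.3]
grip_width: 0.0218
grasp_force: 45.0
```

```bash
python3 -c "
from h import *
go([.591,-.1597,.1466])"
```

```text
t 23.55 tcp [ 0.5923 -0.159   0.1473] [-1.7998e+02 -1.0000e-02  1.0820e+02] F [-2.9 -1.7 -1.3] w 0.0218 45.0
cm [-0.03 -0.15  0.07]
```

Emit:
{"fn": "drive_tool", "kwargs": {"angular": [[0, 0, 0], [0, 0, 0], [0, 0, 0], [0, 0, 0]], "delta_pos": [[0, 0, 0.08], [-0.03, -0.08, 0], [0, -0.06, 0], [0, 0, 0]], "gripper": [1.5, 1.5, 1.5, 1.5]}}

```text
time_s: 23.95
tool_pos: [0.5912, -0.1595, 0.1468]
tool_rot: [180.0, -0.0, 108.2]
force: [-3.0, -0.5, -0.4]
grip_width: 0.0218
grasp_force: 45.0
```

Emit:
{"fn": "drive_tool", "kwargs": {"angular": [[0, 0, 0], [0, 0, 0], [0, 0, 0], [0, 0, 0], [0, 0, 0], [0, 0, 0], [0, 0, 0]], "delta_pos": [[0, 0, 0], [0, 0, 0], [0, 0, 0], [0, 0, 0], [0, 0, 0], [0, 0, 0], [0, 0, 0]], "gripper": [2.1, 2.2, 2.3, 2.5, 2.8, 3.5, 5], "squeeze": 4}}

```text
time_s: 24.65
tool_pos: [0.5919, -0.1595, 0.147]
tool_rot: [179.9, 0.0, 108.2]
force: [-0.3, 0.0, 0.4]
grip_width: 0.0366
grasp_force: 0.0
```

```bash
python3 -c "
from h import *
go()"
```

```text
t 24.65 tcp [ 0.5919 -0.1595  0.147 ] [1.7993e+02 2.0000e-02 1.0823e+02] F [-0.3  0.   0.4] w 0.0366 0.0
```

Open wide, rise clear, and check.

Emit:
{"fn": "drive_tool", "kwargs": {"angular": [[0, 0, 0], [0, 0, 0], [0, 0, 0], [0, 0, 0], [0, 0, 0], [0, 0, 0], [0, 0, 0], [0, 0, 0], [0, 0, 0], [0, 0, 0], [0, 0, 0], [0, 0, 0], [0, 0, 0], [0, 0, 0]], "delta_pos": [[0, 0, 0], [0, 0, 0], [0, 0, 0], [0, 0, -0.5], [0, 0, -1], [0, 0, -1.5], [0, 0, -1.5], [0, 0, -1.5], [0, 0, -1.5], [0, 0, -1.5], [0, -0.2, 0], [0.93, 0, 0], [0, 0, 0], [0, 0, 0]], "gripper": [6, 7.5, 8.5, 8.5, 8.5, 8.5, 8.5, 8.5, 8.5, 8.5, 8.5, 8.5, 8.5, 8.5]}}

```text
time_s: 26.05
tool_pos: [0.5861, -0.1505, 0.2359]
tool_rot: [-179.9, -0.1, 108.3]
force: [-0.5, 0.3, -0.8]
grip_width: 0.0852
grasp_force: 0.0
```

```bash
python3 - <<'E'
from h import *
go()
c=eyes.read_camera('wrist');s=eyes.read_camera('scene')
M=R.from_euler('z',18.2,degrees=True).as_matrix()
q=np.array([[x,y,.187] for x,y in ((-.011,-.011),(.011,-.011),(.011,.011),(-.011,.011))])
pp=proj(c,q@M.T+[.591,-.1597,0])
v=c['pixels'][:,:,::-1].copy(); cv2.polylines(v,[np.round(pp*16).astype(int)],True,(0,0,255),1,0,4)
x,y=pp.mean(0).astype(int)
a=cv2.resize(v[y-75:y+35,x-60:x+70],None,fx=3.5,fy=3.5,interpolation=2)
b=cv2.resize(s['pixels'][210:330,240:340,::-1],None,fx=3.2,fy=3.2,interpolation=2)
h=min(len(a),len(b));cv2.imwrite('pics/s7.png',np.hstack([a[:h],b[:h]]))
E
```

```text
t 26.05 tcp [ 0.5861 -0.1505  0.2359] [-1.7994e+02 -6.0000e-02  1.0828e+02] F [-0.5  0.3 -0.8] w 0.0852 0.0
```

View pics/s7.png

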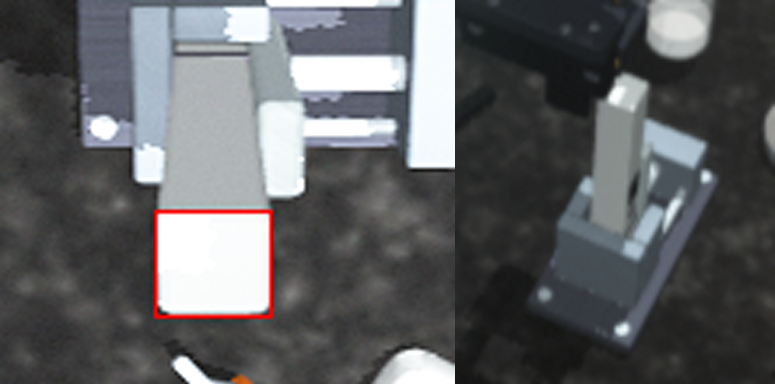

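The probe's top face, at (213,263) in the crop, sits in the same predicted box as before the job. The jaw at (282,150) is closed on it and the gripper is clear.

```bash
python3 -c "
from h import *
print(env.sign_off())"
```

```text
the job is handed in; nothing more can be done
None
```

The leak probe was run through the whole seam, from beside the plug round the corner to the far end, at about 3 cm/s and 4–6 mm below the cover tops with no sign of contact. It is parked again in its stand with the jaw closed on it, and I handed the job in at about 26 s. I left the flask, beaker, petri dish and pen alone, without a final picture of them, and the yellow and orange look-alikes toppled early on while the arm was clear of them.

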